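# Sort wood blanks by feel before varnishing

## Robot

A 7-joint arm with a two-finger parallel gripper is mounted at the origin on the work surface. World frame = base frame: x ahead of the robot, y to its left, z up, the work surface at z = 0. Lengths are in m, angles in rad, forces in N, time in s.
With the tool pointing down it reaches from about 0.35 to 0.9 m from the base axis. Payload 7.2 kg.
Tool frame: the origin (TCP) lies between the finger pads; the fingertips stand 17 mm ahead of it and the grasp point (between the pads) lies 2 mm behind it (env.tips_ahead is the distance from the TCP to the fingertips, in m); x points along the fingers, y is the direction in which the jaws open and shut, and the axes are right-handed (so a half turn about x gives the same grasp; the last joint's range is limited). The gripper opens to 88 mm and grips with 3 to 60 N. Pads are 20 mm wide; open, the fingers measure 115 mm over their backs; the gripper's body (75 mm by 178 mm) begins 61 mm behind the grasp point.
Start: joints at [1.228, 0.411, -0.013, 1.596, 0.006, 1.134, -0.082], TCP at [0.17, -0.602, 0.209] pointing down, gripper open.
Joint ranges: [-2.95, 2.95], [-0.29, 1.99], [-1.47, 1.44], [0.14, 2.54], [-1.03, 4.17], [0.13, 1.85], [-2.86, 2.86]. Speed limits (rad/s): [2.39, 2.39, 3.01, 3.01, 3.14, 3.14, 3.14].

## Interface

Orientations are given as a unit quaternion [x, y, z, w].
In Python, from workcell import env gives the robot as it stands. The module is installed in compiled form; this text tells all that it offers.
- The arm moves only by the tool play_rows, never from a script. Its argument "targets" is one flat list of numbers, 7 for each row, row after row: the turn, a rotation vector about the tool's x, y, z in degrees, then the shift along the tool's x, y, z in mm, then the finger opening in mm, from 0 to 87.8. A call has 1 to 10 rows; each row is the pose to reach, as a shift and turn from the pose commanded when the call began, along the tool's axes at that moment; what a row does not reach only later rows make up. A row lasts 1/10 s, in which the tool goes at most 50 mm and 8.59 degrees, less where a joint would pass 70% of its speed; a pose out of reach is approached as far as the arm can. A call with a gripper value outside its range is refused whole. The fingers move at their own pace and stop on an object; "squeeze" is the grip in N (left out, the last holds). Time passes only in rows, so rows that repeat a pose let the fingers close. It gives the time, the measured TCP pose, the force and the opening at its end, in the units of the state.
- env.get_state(): the state, without advancing time (a new reading comes with each control period).
- env.snapshot(name): name is "side" or "top"; returns a dict with "image" (480x640x3 uint8, blue, green, red), "camera_matrix" (3x3 intrinsics, pixels), "distortion" ([k1, k2, p1, p2, k3] as OpenCV has them; the pictures are not rectified), "origin" and "attitude" of the camera in the world. Camera axes: x right, y down, z forward; pixel columns grow to the right and rows downward; lengths in m; the calibration is good to about 2 mm. A picture is of the moment at which its call begins. There is no depth.
- env.finish_job(): hands the job in, once; it reports no verdict.
The state is a dict: "clock": time; "q": joint angles; "qvel": joint speeds; "effort": joint torques, N m; "tcp_pos": TCP position; "ee_rot": TCP orientation; "contact_force": force on the tool from outside, world axes, zero at the start; "ft_torque": the same for the moment, N m; "width": opening from 0.0 (shut) to 1.0 (fully open).
Only numpy, scipy, OpenCV 4.12 (cv2) and the standard library are available. Lean on these libraries where they do the work, as an engineer would, in place of code of your own. Each camera call takes 0.05 s, during which the arm holds its last target. There are 200 camera calls.

## Task

Take the three wood blanks off the sloping rack one at a time: slide each, lying flat, across the polished stone plate to feel whether it is sanded (it glides) or still rough-sawn (it drags), and put it away before sliding the next. Sanded blanks go on the drying stand, each lying flat across both battens and not on top of another; rough ones go into the sanding tray. Leave everything else on the table where it stands.

Things in the scene. Friction and masses are not known exactly. Their poses are not given: they have to be found in the camera images.
- place_1 (a point): the centre of the blank that lies here at the start (the left blank, seen from the robot, on the sloping rack; a fixed point of the rack, it does not follow the blank). This point's own axes are the rack's. All blanks look alike: wood blocks 100 long (down the slope) x 50 wide (rack's y) x 30 thick, bark on both short ends, about 110 g. At least one is sanded, at least one rough; all faces of one feel the same
- place_2 (a point): the centre of the blank that lies here at the start (the middle blank on the sloping rack; a fixed point of the rack, it does not follow the blank). This point's own axes are the rack's. All blanks look alike: wood blocks 100 long (down the slope) x 50 wide (rack's y) x 30 thick, bark on both short ends, about 110 g. At least one is sanded, at least one rough; all faces of one feel the same
- place_3 (a point): the centre of the blank that lies here at the start (the right blank, seen from the robot, on the sloping rack; a fixed point of the rack, it does not follow the blank). This point's own axes are the rack's. All blanks look alike: wood blocks 100 long (down the slope) x 50 wide (rack's y) x 30 thick, bark on both short ends, about 110 g. At least one is sanded, at least one rough; all faces of one feel the same
- sloping_rack: fixed rack 310 wide (y), 137 deep (x), facing away from the robot: a white 130 mm board falling at 25 degrees along +x, away from the robot, from 77 to 22 mm high, a 12 mm lip along its low far edge, no side walls. Origin on the table under the board's middle, z up. Blank centres start at x +20, z 57, y 105, 0, -105, lying flat on the slope, long side down the slope, lower end at the lip
- stone_plate: fixed polished stone plate, 115 (its x) x 240 (its y) x 18 thick, lying flat on the table; origin in the middle of its underside, its top at z 18, z up. Dragging over pressing force on it is 0.15 for a sanded blank, 0.9 for a rough one (within 20 percent). Part of it stays on a held, pressed blank after a stroke that ends slowly: about 0.2 of the pressing force if rough, under 0.05 if sanded
- drying_stand: fixed drying stand: an 8 mm base board 130 (its x) x 220 (its y) carrying two wooden battens along y, each 12 wide, 220 long, at x -30 and +30, their tops at z 30; a blank laid across both (long side along x) has its centre at z 45. Two fit side by side at y -50 and +50. Origin in the middle of the underside, z up
- sanding_tray: fixed open plywood tray, 160 (its x) x 220 (its y) x 45 high outside, walls and floor 8 thick; two blanks fit side by side at y -50 and +50 with their long sides along x, centre at z 23. Origin in the middle of the underside, z up
- varnish_tin: varnish tin, a round can 105 across, 124 high; this point is the middle of its underside; bystander, to be left alone
- tin_lid: round tin lid lying flat, 92 across, 8 high; the point is the middle of its underside; bystander, to be left alone
- flat_brush: flat paint brush lying down, 190 long, 40 wide, 12 high; the point is on its underside, in the metal ferrule, 33 from the middle towards the bristles; bystander, to be left alone
- sanding_block: cork sanding block 100 x 55 x 37 high; the point is the middle of its underside; bystander, to be left alone
- candle_glass: drinking-glass-like candle glass, 68 across, 75 high; the point is the middle of its underside; bystander, to be left alone
- scrap_slice: round slice of branch lying flat, 90 across, 15 high; the point is the middle of its underside; bystander, to be left alone

How it is judged:
By the outcome, as a careful person would: the job done as asked, in the order asked, and still so for the second after the job is handed in, with the robot touching nothing.
It also fails if it takes over 72 s, if anything falls off the work surface, if the arm or the gripper's body presses on something with over 40 N, if the wrist force passes 120 N, or if a joint passes its speed limit or range.

## Working session

There is one attempt and no reset: what is moved stays moved. The work goes in short steps, Python scripts to look and compute and a tool call to move; the robot and the scene stay as the last step left them, time stands still between calls to the robot, and variables do not carry over. Pictures are saved under pics/ and viewed, about 8 in all and at most 12, crops included, and the job is handed in when it is done.

Besides the shell and the picture viewer there is one more tool, called as name(argument=value, ...), one argument or row to a line, values as JSON. play_rows: Moves the arm, as the interface text tells. Its arguments: {"type":"object","properties":{"targets":{"type":"array"},"squeeze":{"type":"number"}},"required":["targets"]}

```bash
mkdir -p pics
cat > h.py <<'E'
import numpy as np, cv2
from scipy.spatial.transform import Rotation as R
from workcell import env
def snap(n,f):
    s=env.snapshot(n); cv2.imwrite(f'pics/{f}.png',s['image']); return s
def cam(s):
    A=np.array(s['attitude'],float)
    A=A if A.shape==(3,3) else R.from_quat(A).as_matrix()
    return np.array(s['camera_matrix']),np.array(s['distortion']),np.array(s['origin']),A
def ray(s,uv):
    K,d,o,A=cam(s); p=cv2.undistortPoints(np.array(uv,float).reshape(-1,1,2),K,d).reshape(-1,2)
    return o,np.c_[p,np.ones(len(p))]@A.T
def onz(s,uv,z):
    o,v=ray(s,uv); return o+v*((z-o[2])/v[:,2])[:,None]
def proj(s,P):
    K,d,o,A=cam(s); return cv2.projectPoints((np.array(P,float).reshape(-1,3)-o)@A,np.zeros(3),np.zeros(3),K,d)[0].reshape(-1,2)
E
python3 - <<'E'
from h import *
import pickle
np.set_printoptions(precision=4,suppress=True)
for n in('top','side'):
    s=snap(n,n+'0'); pickle.dump(s,open(n+'0.pkl','wb')); print(n,s['origin'],s['attitude'],s['camera_matrix'])
print(env.get_state())
E
```

```text
top [ 0.4855 -0.0115  1.1179] [ 0.7071 -0.707   0.009  -0.0119] [[451.5447   0.     318.8965]
 [  0.     451.5447 229.3703]
 [  0.       0.       1.    ]]
side [ 0.402  -0.6441  0.7841] [ 0.933  -0.0791  0.0276 -0.3501] [[457.8247   0.     334.0862]
 [  0.     457.8247 243.522 ]
 [  0.       0.       1.    ]]
{'clock': 0.1, 'q': array([ 1.2278,  0.4118, -0.0127,  1.5969,  0.0056,  1.1343, -0.0822]), 'qvel': array([-0.0004, -0.0024, -0.0004, -0.002 ,  0.002 , -0.    , -0.0008]), 'effort': array([  0.0018, -58.9098,   0.6433, -29.1711,  -0.0538,   0.0145,
         0.    ]), 'tcp_pos': array([ 0.1694, -0.6011,  0.2084]), 'ee_rot': array([-0.7003, -0.0973,  0.7006, -0.0963]), 'contact_force': array([-0.6649, -0.1108,  0.9939]), 'ft_torque': array([-0.0365,  0.0408,  0.0145]), 'width': 1.0001275049069307}
```

View pics/top0.png

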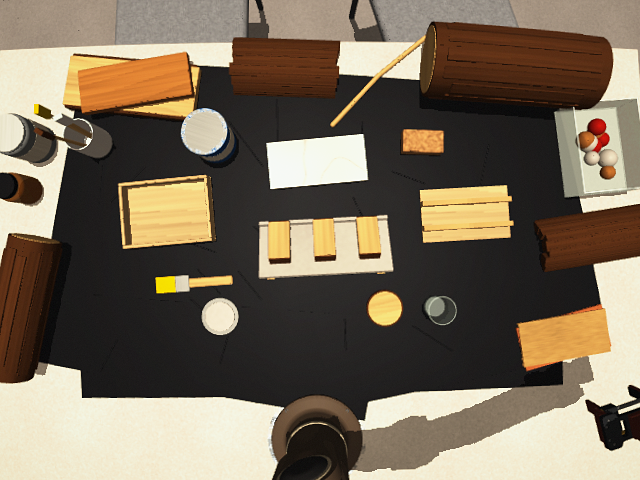

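View pics/side0.png

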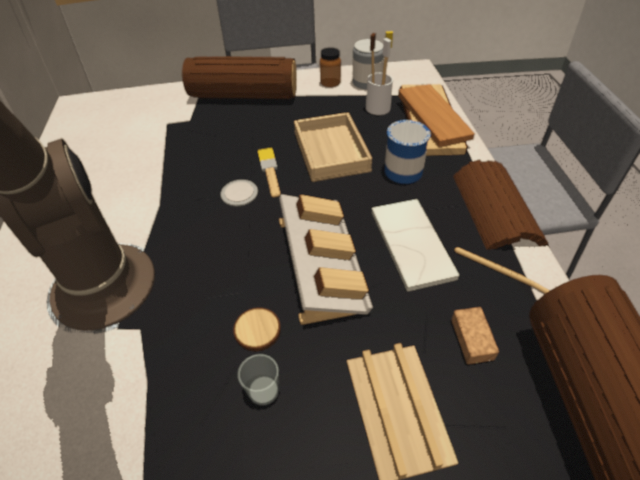

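The top view has +x up and +y left. The rack is at about (325,247), the plate at (317,161), the stand at (466,213), the tray at (167,211), the tin at (207,135) and the cork block at (422,141). The side view agrees. Next I measure contours on planes at the known heights.

Run:
```python
from h import *
import pickle
np.set_printoptions(precision=4,suppress=True)
s=pickle.load(open('top0.pkl','rb')); im=s['image']
hsv=cv2.cvtColor(im,cv2.COLOR_BGR2HSV)
def best(m,box,k=1):
    M=np.zeros(m.shape,np.uint8); x0,y0,x1,y1=box; M[y0:y1,x0:x1]=(m[y0:y1,x0:x1]*255)
    M=cv2.morphologyEx(M,cv2.MORPH_OPEN,np.ones((3,3)))
    c,_=cv2.findContours(M,cv2.RETR_EXTERNAL,cv2.CHAIN_APPROX_NONE)
    return sorted(c,key=cv2.contourArea)[::-1][:k]
V=hsv[...,2];S=hsv[...,1]
def rect(c,z):
    P=onz(s,c.reshape(-1,2),z)[:,:2]; (a,b,t)=cv2.minAreaRect((P*1000).astype(np.float32)); return np.array(a),np.array(b),t
for n,m,box,z in [('plate',(V>150)&(S<80),(255,125,380,195),.018),('tray',(V>70),(110,168,222,256),.045),('stand',(V>70),(412,178,520,250),.02),('rackoutline',(V>70),(250,208,400,282),.05),('tin',V>70,(176,104,240,165),.124),('cork',V>70,(395,124,450,160),.037),('slice',V>70,(362,288,406,330),.015),('lid',V>70,(198,296,242,338),.008),('brush',V>70,(150,270,240,298),.012)]:
    c=best(m,box)[0]; print(n,*rect(c,z),cv2.approxPolyDP(c,4,True).reshape(-1,2).tolist())
for c in best((S>90)&(V>130),(255,208,395,264),3):
    print('blank',*rect(c,.065),cv2.approxPolyDP(c,3,True).reshape(-1,2).tolist())
im2=cv2.resize(im[165:290,245:525],None,fx=2.8,fy=2.8,interpolation=cv2.INTER_CUBIC); cv2.imwrite('pics/crop.png',im2)
```

```text
plate [686.026  -1.346] [114.8495 241.3235] 5.290409564971924 [[363, 135], [267, 143], [270, 188], [367, 179]]
tray [561.1591 361.8311] [161.3648 229.8219] 5.216680526733398 [[210, 179], [207, 184], [206, 175], [118, 183], [122, 248], [211, 240]]
stand [ 557.7369 -369.5763] [130.8467 228.8172] 3.4096672534942627 [[506, 185], [420, 190], [423, 242], [510, 237], [513, 221]]
rackoutline [476.1353 -19.5327] [139.7384 320.4896] 3.1035919189453125 [[387, 215], [259, 221], [258, 277], [392, 271]]
tin [740.2123 256.6927] [117.5096 114.0705] 89.58479309082031 [[176, 104], [188, 149], [209, 154], [222, 145], [227, 128], [218, 112]]
cork [ 733.0695 -258.334 ] [ 56.4551 100.6283] 0.31709304451942444 [[403, 129], [403, 151], [443, 152], [442, 130]]
slice [ 325.0429 -166.9293] [85.611  85.4214] 89.98918151855469 [[379, 291], [368, 300], [368, 316], [379, 325], [391, 325], [399, 319], [402, 303], [395, 293]]
lid [304.735  238.1472] [88.7743 92.0036] 0.34198886156082153 [[215, 298], [204, 306], [202, 322], [212, 333], [225, 334], [236, 325], [237, 310], [231, 301]]
brush [387.8764 301.9199] [ 41.8253 192.6257] 4.767062187194824 [[155, 277], [156, 293], [232, 283], [231, 275]]
blank [493.0423  87.2499] [86.3489 49.1433] 0.18404518067836761 [[268, 222], [268, 258], [289, 257], [289, 222]]
blank [ 504.6284 -121.8249] [86.523  50.8938] 5.61004638671875 [[376, 216], [356, 218], [359, 253], [380, 252]]
blank [499.1704 -17.9815] [86.0364 50.4117] 3.2185678482055664 [[313, 219], [314, 255], [335, 254], [333, 219]]
```

View pics/crop.png

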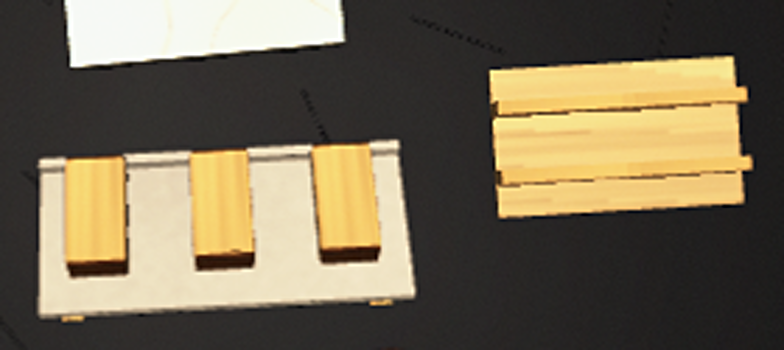

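Rack yaw comes out near 3.2°. The three blanks give a total spacing of 209 mm, against 210 nominal. Plate yaw is 5.3° and its measured size matches. Next I refine each position using the correct edge heights and compute the first moves.

```bash
cat >> h.py <<'E'
np.set_printoptions(precision=1,suppress=True)
def Rz(d): return R.from_euler('z',d,degrees=True)
def tool(yaw,tilt=0,sgn=1):
    # vertical, jaws along frame y ; tilt leans the tool normal to the slope
    x=np.array([-np.sin(np.radians(tilt)),0,-np.cos(np.radians(tilt))]); y=np.array([0,sgn,0.]); z=np.cross(x,y)
    return Rz(yaw)*R.from_matrix(np.c_[x,y,z])
def move(p,Rt,st=None):
    st=st or env.get_state(); R0=R.from_quat(st['ee_rot'])
    return (R0.inv()*Rt).as_rotvec(degrees=True), R0.inv().apply(np.array(p)-st['tcp_pos'])*1000
E
python3 - <<'E'
from h import *
import pickle
s=pickle.load(open('top0.pkl','rb'));t=pickle.load(open('side0.pkl','rb'))
B={1:[(289,222),(268,222),(268,258),(289,257)],2:[(333,219),(313,219),(314,255),(335,254)],3:[(376,216),(356,218),(359,253),(380,252)]}
est=[]
for k,c in B.items():
    lo=onz(s,c[:2],.0495).mean(0);hi=onz(s,c[2:],.0917).mean(0)
    ctop=(lo+hi)/2; o=ctop[:2]-Rz(3.15).apply([.0263,{1:.105,2:0,3:-.105}[k],0])[:2]
    est.append(o);print(k,ctop*1000,'len',np.hypot(*(hi-lo)[:2])*1000,'rack origin',o*1000)
print('rack',np.mean(est,0)*1000)
print('rack from near edge', onz(s,[(258,277),(392,271)],.077)*1000)
print('stand base',onz(s,[(420,190),(423,242),(506,185),(510,237)],.008)*1000, onz(s,[(420,190),(423,242),(506,185),(510,237)],.008).mean(0)*1000)
print('tray rim',onz(s,[(118,183),(122,248),(206,175)],.045)*1000)
o=np.r_[np.mean(est,0),0]
pts=[o+Rz(3.15).apply([.0263,y,.0706]) for y in(.105,0,-.105)]
print('side proj blank tops',proj(t,pts)); print('side plate',proj(t,[[.686,-.0013,.018]]),'tray centre floor',proj(t,[[.561,.367,.008]]),'stand',proj(t,[[.558,-.37,.03]]))
st=env.get_state();r=R.from_quat(st['ee_rot']).as_matrix();print(r*100)
for sg in(1,-1):
    print(sg,move(o+Rz(3.15).apply([.02,-.105,.057])+[.06,0,.15],tool(3.15,25,sg)))
E
```

```text
1 [493.2  86.7  70.6] len 82.78701441301834 rack origin [472.7 -19.5]
2 [500.2 -18.3  70.6] len 82.96767171285235 rack origin [474.  -19.7]
3 [ 504.9 -120.4   70.6] len 83.22686321509454 rack origin [472.8 -17. ]
rack [473.2 -18.7]
rack from near edge [[ 406.4  133.3   77. ]
 [ 420.3 -175.6   77. ]]
stand base [[ 615.8 -256.9    8. ]
 [ 487.2 -263.4    8. ]
 [ 629.3 -474.     8. ]
 [ 499.4 -482.3    8. ]] [ 557.9 -369.2    8. ]
tray rim [[629.8 481.1  45. ]
 [472.2 468.6  45. ]
 [647.9 264.3  45. ]]
side proj blank tops [[321.1 205.2]
 [331.3 239.4]
 [343.  278.9]]
side plate [[412.3 239.2]] tray centre floor [[330.8 149.1]] stand [[399.8 404.8]]
[[  -0.1   27.1  -96.2]
 [   0.1  -96.2  -27.1]
 [-100.    -0.1    0. ]]
1 (array([-163.7,    3.9,  -36.3]), array([   1.8, -355. , -504.8]))
-1 (array([ 12.4, -24.9,  -2.7]), array([   1.8, -355. , -504.8]))
```

```bash
cat >> h.py <<'E'
O=dict(rack=([.473,-.019,0],3.15),plate=([.686,-.0013,0],5.3),stand=([.558,-.369,0],3.3),tray=([.5605,.3655,0],4.9))
def at(n,p): o,y=O[n]; return np.array(o)+Rz(y).apply(p)
N25=np.array([np.sin(np.radians(25)),0,np.cos(np.radians(25))])
def rackp(k,h): return at('rack',np.array([.02,{1:.105,2:0,3:-.105}[k],.057])+h*N25), tool(3.15,25,-1)
def show(p,Rt): 
    a,b=move(p,Rt); print('turn',a,'shift',b)
E
python3 -c "
from h import *
show(*rackp(3,.098))"
```

```text
turn [ 12.4 -24.9  -2.7] shift [  63.  -362.  -487.2]
```

play_rows(
  targets=[0,0,0,0,-130,-170,70,0,0,0,0,-130,-170,70,0,0,0,0,-130,-170,70,0,0,0,0,-130,-170,70,12.4,-24.9,-2.7,63,-362,-487,70,12.4,-24.9,-2.7,63,-362,-487,70,12.4,-24.9,-2.7,63,-362,-487,70,12.4,-24.9,-2.7,63,-362,-487,70,12.4,-24.9,-2.7,63,-362,-487,70,12.4,-24.9,-2.7,63,-362,-487,70],
  squeeze=30,
)

```text
clock: 1.1
tcp_pos: [0.462, -0.22, 0.1644]
ee_rot: [-0.536, -0.015, 0.844, -0.024]
contact_force: [-0.4, 0.0, -0.2]
width: 0.796
```

```bash
python3 -c "
from h import *
show(*rackp(3,.098));show(*rackp(3,.008))"
```

```text
turn [ 0.1  0.1 -0. ] shift [-18.7 -95.  -83.6]
turn [ 0.1  0.1 -0. ] shift [ 71.3 -95.1 -83.8]
```

play_rows(
  targets=[0,0,0,-19,-90,-80,70,0,0,0,-19,-90,-80,70,0,0,0,-19,-90,-80,70,0,0,0,-19,-90,-80,70,0,0,0,-19,-90,-80,70],
)

```text
clock: 1.6
tcp_pos: [0.5356, -0.1292, 0.1488]
ee_rot: [-0.537, -0.014, 0.843, -0.024]
contact_force: [-0.2, 0.5, 0.4]
width: 0.797
```

Run:
```python
from h import *
show(*rackp(3,.098));show(*rackp(3,.008))
s=snap('side','s1')
st=env.get_state();print(st['tcp_pos'],st['contact_force'])
g=rackp(3,-.009)[0]; print(proj(s,[st['tcp_pos'],st['tcp_pos']+.017*R.from_quat(st['ee_rot']).as_matrix()[:,0]]))
cv2.imwrite('pics/s1c.png',cv2.resize(s['image'][120:360,220:500],None,fx=2.5,fy=2.5))
```

```text
turn [-0.   0.1 -0.1] shift [ 0.6 -8.4 -5.7]
turn [-0.   0.1 -0.1] shift [90.6 -8.6 -5.8]
[ 0.5 -0.1  0.1] [ 0.2 -1.1  0.2]
[[360.7 254. ]
 [356.6 260.1]]
```

View pics/s1c.png

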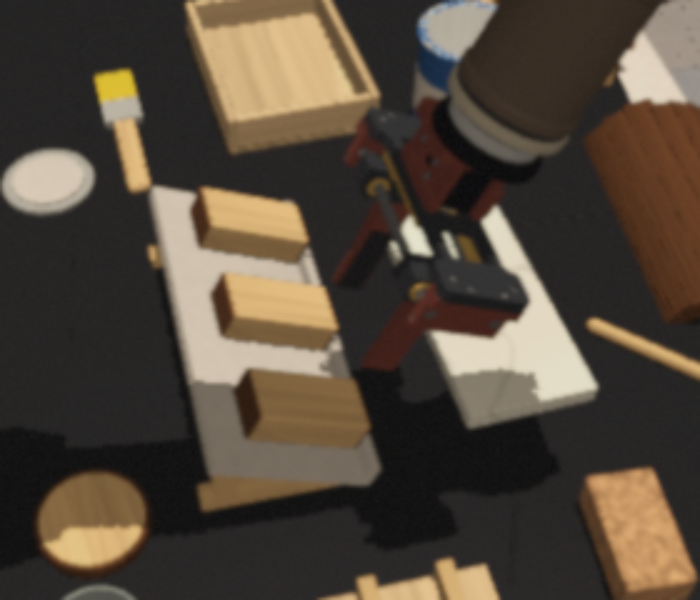

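The gripper sits above blank 3 along the slope normal and is aligned with it; the tip projects to about (357,260). I descend and grip.

play_rows(
  targets=[0,0,0,30,-8,-6,70,0,0,0,60,-8,-6,70,0,0,0,75,-8,-6,70,0,0,0,85,-8,-6,70,0,0,0,90,-8,-6,70,0,0,0,90,-8,-6,70],
)

```text
clock: 2.25
tcp_pos: [0.5029, -0.1231, 0.0653]
ee_rot: [-0.537, -0.014, 0.843, -0.023]
contact_force: [0.0, 0.1, -0.6]
width: 0.797
```

Run:
```python
from h import *
show(*rackp(3,.008)); print(env.get_state()['contact_force'])
```

```text
turn [-0.1 -0.  -0. ] shift [ 1.3 -0.6  0.3]
[ 0.   0.1 -0.6]
```

Positioned within 1 mm. I close, then lift along the normal.

play_rows(
  targets=[0,0,0,1,0,0,40,0,0,0,1,0,0,40,0,0,0,1,0,0,40,0,0,0,1,0,0,40,0,0,0,1,0,0,40,0,0,0,-10,0,0,40,0,0,0,-30,0,0,40,0,0,0,-60,0,0,40,0,0,0,-100,0,0,40,0,0,0,-100,0,0,40],
)

```text
clock: 3.25
tcp_pos: [0.5497, -0.1194, 0.1606]
ee_rot: [-0.541, -0.014, 0.841, -0.024]
contact_force: [0.2, -0.4, 0.1]
width: 0.454
```

Run:
```python
from h import *
print(env.get_state()['contact_force'])
show(at('plate',[0,-.06,.033+.008+.05]),tool(5.3,0,-1))
show(at('plate',[0,-.06,.033+.008]),tool(5.3,0,-1))
```

```text
[ 0.2 -0.4  0.1]
turn [-2.1 24.5  0.4] shift [   3.2  -50.5 -160.7]
turn [-2.1 24.5  0.4] shift [  48.7  -50.6 -181.4]
```

The opening is 40 mm, so the blank is not held. I take a picture.

Run:
```python
from h import *
s=snap('side','s2')
cv2.imwrite('pics/s2c.png',cv2.resize(s['image'][120:360,220:500],None,fx=2.5,fy=2.5))
```

```text
(no output)
```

View pics/s2c.png

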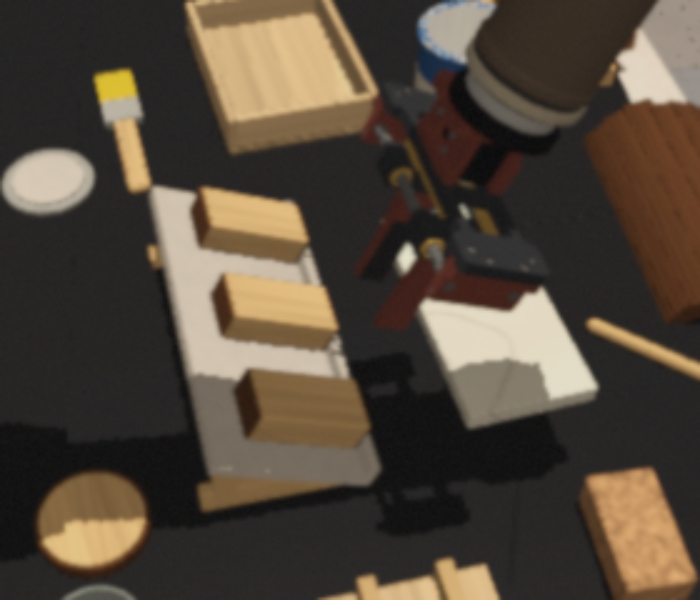

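Blank 3 is unmoved. I may have lifted before the fingers reached it, so I go back, close, and check the width before lifting.

play_rows(
  targets=[0,0,0,0,0,0,70,0,0,0,0,0,0,70,0,0,0,0,0,0,70,0,0,0,0,0,0,70,0,0,0,30,0,0,70,0,0,0,60,0,0,70,0,0,0,80,0,0,70,0,0,0,95,0,0,70,0,0,0,102,0,0,70,0,0,0,102,0,0,70],
)

```text
clock: 4.3
tcp_pos: [0.5016, -0.1223, 0.0626]
ee_rot: [-0.536, -0.014, 0.844, -0.023]
contact_force: [0.5, -0.6, 0.7]
width: 0.795
```

Run:
```python
from h import *
show(*rackp(3,.008)); print(env.get_state()['contact_force'],env.get_state()['width'])
```

```text
turn [-0.   0.1 -0. ] shift [-1.7  0.3  0.2]
[ 0.5 -0.6  0.7] 0.7953550472533014
```

play_rows(
  targets=[0,0,0,0,0,0,30,0,0,0,0,0,0,30,0,0,0,0,0,0,30,0,0,0,0,0,0,30,0,0,0,0,0,0,30,0,0,0,0,0,0,30],
  squeeze=40,
)

```text
clock: 4.9
tcp_pos: [0.5024, -0.1222, 0.0633]
ee_rot: [-0.537, -0.014, 0.843, -0.023]
contact_force: [0.7, 0.8, -0.3]
width: 0.348
```

Run:
```python
from h import *
s=snap('side','s3');t=snap('top','t3'); st=env.get_state(); X=R.from_quat(st['ee_rot']).as_matrix()
P=[st['tcp_pos'],st['tcp_pos']+.017*X[:,0]]; print(st['tcp_pos']*1000,X*100,proj(s,P),proj(t,P))
a=cv2.resize(s['image'][170:330,260:440],None,fx=2.2,fy=2.2);b=cv2.resize(t['image'][160:320,240:420],None,fx=2.2,fy=2.2)
cv2.imwrite('pics/s3c.png',np.hstack([a,b]))
```

```text
[ 502.4 -122.2   63.3] [[-42.2   5.5 -90.5]
 [ -2.4 -99.8  -5. ]
 [-90.6   0.1  42.3]] [[341.6 281.3]
 [338.  286.6]] [[368.2 235.5]
 [367.7 238.6]]
```

View pics/s3c.png

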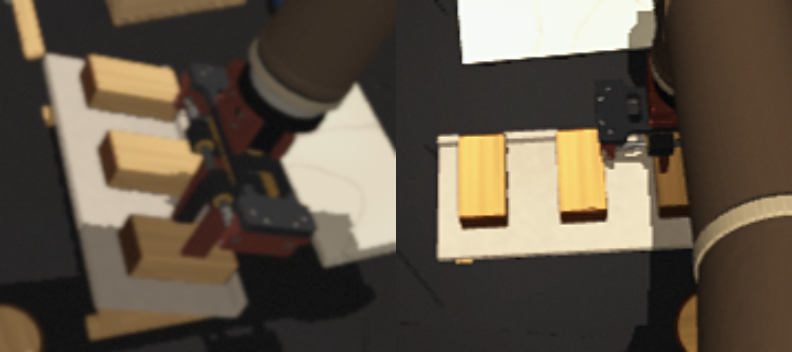

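In the top view the finger at about (362,235) is laterally right. In the side view the tips sit about 10 px (roughly 20–28 mm) back along the tool axis from where the reported TCP puts them, so the fingers closed above the blank. I check `env.tips_ahead` and measure the offset.

Run:
```python
from h import *
print(env.tips_ahead, [a for a in dir(env) if not a.startswith('_')])
st=env.get_state(); X=R.from_quat(st['ee_rot']).as_matrix()
s=cv2.imread('pics/s3.png'); 
class D(dict):pass
sn=env.snapshot('side')
for a in (-.025,-.015,-.005,.005,.017):
    for w in(-.016,.016): print(a,w,proj(sn,[st['tcp_pos']+a*X[:,0]+w*X[:,1]]))
cv2.imwrite('pics/s4c.png',cv2.resize(sn['image'][220:320,290:430],None,fx=5.5,fy=5.5,interpolation=cv2.INTER_CUBIC))
```

```text
0.017 ['Unreachable', 'finish_job', 'get_state', 'snapshot', 'tips_ahead']
-0.025 -0.016 [[345.  266.9]]
-0.025 0.016 [[349.  279.8]]
-0.015 -0.016 [[342.9 270.2]]
-0.015 0.016 [[346.8 283.1]]
-0.005 -0.016 [[340.7 273.4]]
-0.005 0.016 [[344.6 286.3]]
0.005 -0.016 [[338.6 276.5]]
0.005 0.016 [[342.4 289.4]]
0.017 -0.016 [[336.1 280.3]]
0.017 0.016 [[339.8 293.1]]
```

View pics/s4c.png

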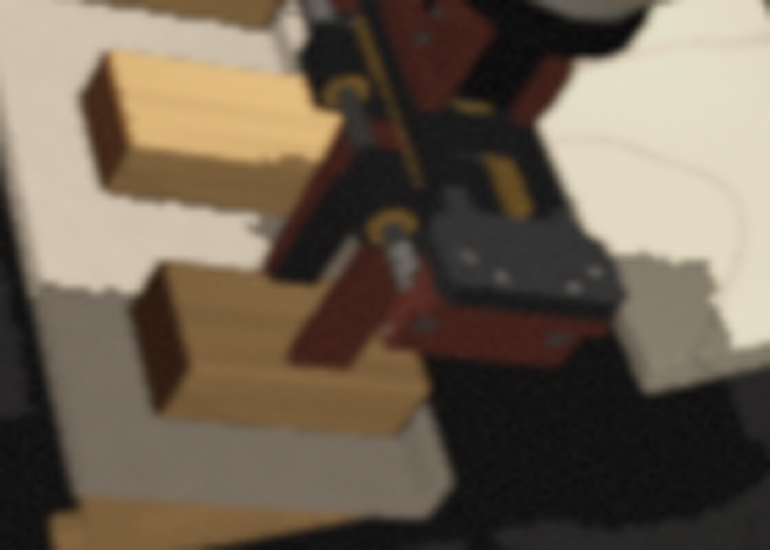

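Run:
```python
from h import *
t=env.snapshot('top');s=env.snapshot('side')
h=cv2.cvtColor(t['image'],cv2.COLOR_BGR2HSV)
m=((h[...,0]<8)|(h[...,0]>170))&(h[...,1]>110)
ys,xs=np.nonzero(m[215:250,345:372]); 
for y in np.unique(ys): print(y+215,xs[ys==y]+345)
st=env.get_state();print(st['tcp_pos']*1000,st['q'],st['width'])
for uv in([362,236],[362,240],[362,232]):
    o1,d1=ray(t,[uv]);o2,d2=ray(s,[[343.5,271]])
    A=np.c_[d1[0],-d2[0]];c,*_=np.linalg.lstsq(A,o2-o1,rcond=None)
    print(uv,(o1+c[0]*d1[0])*1000,(o2+c[1]*d2[0])*1000)
X=R.from_quat(st['ee_rot']).as_matrix()
for a in(-.03,-.02,-.01,0,.017): print(a,proj(t,[st['tcp_pos']+a*X[:,0]-.02*X[:,1]]),proj(s,[st['tcp_pos']+a*X[:,0]-.02*X[:,1]]))
```

```text
215 [355 356 357 358 359 360 361 362 363 364 365 366 367]
216 [355 356 357 358 359 360 361 362 363 364 365 366 367]
217 [355 356 357 358 359 360 361 362 363 364 365 366 367]
231 [360 361 362 363]
232 [360 361 362 363]
233 [360 361 362]
234 [360 361 362]
235 [360 361 362]
236 [360 361 362]
237 [361 362]
[ 502.3 -122.2   63.2] [ 0.2  0.7 -0.2  1.6  0.2  1.3 -1.6] 0.34101357005495486
[362, 236] [ 501.  -106.5   76.2] [ 508.7 -107.8   76.4]
[362, 240] [ 491.8 -106.4   78. ] [ 508.4 -109.2   78.3]
[362, 232] [ 510.3 -106.7   74.8] [ 509.  -106.5   74.7]
-0.03 [[360.3 230.3]] [[345.6 263.7]]
-0.02 [[360.1 232.2]] [[343.4 267. ]]
-0.01 [[359.9 234.1]] [[341.3 270.2]]
0 [[359.7 236. ]] [[339.2 273.4]]
0.017 [[359.3 239.1]] [[335.7 278.7]]
```

Two-view triangulation puts the fingertip about 28 mm short of nominal, along the tool axis. I open and go deeper in guarded steps.

play_rows(
  targets=[0,0,0,-3,0,0,70,0,0,0,-3,0,0,70,0,0,0,-3,0,0,70,0,0,0,-3,0,0,70,0,0,0,-3,0,0,70,0,0,0,6,0,0,70,0,0,0,12,0,0,70,0,0,0,16,0,0,70,0,0,0,20,0,0,70,0,0,0,20,0,0,70],
)

```text
clock: 6.15
tcp_pos: [0.4933, -0.1227, 0.0445]
ee_rot: [-0.537, -0.014, 0.843, -0.023]
contact_force: [-0.2, -0.2, 0.2]
width: 0.796
```

Run:
```python
from h import *
show(*rackp(3,.008)); print(env.get_state()['contact_force'],env.get_state()['width'])
```

```text
turn [-0.   0.1 -0. ] shift [-21.6   0.3   0.4]
[-0.2 -0.2  0.2] 0.7964497472721961
```

No contact, although the nominal tips would already be 16 mm below the board. The offset is real. I go 6 mm deeper, then close.

play_rows(
  targets=[0,0,0,3,0,0,70,0,0,0,6,0,0,70,0,0,0,6,0,0,70,0,0,0,6,0,0,35,0,0,0,6,0,0,35,0,0,0,6,0,0,35,0,0,0,6,0,0,35,0,0,0,6,0,0,35],
)

```text
clock: 6.95
tcp_pos: [0.4915, -0.1228, 0.0398]
ee_rot: [-0.537, -0.014, 0.843, -0.023]
contact_force: [0.3, 0.3, 1.6]
width: 0.563
```

Blank 3 is held, with the opening at 49.5 mm. The TCP now reads 19 mm ahead of the blank centre. I lift.

play_rows(
  targets=[0,0,0,-10,0,0,35,0,0,0,-30,0,0,35,0,0,0,-60,0,0,35,0,0,0,-100,0,0,35,0,0,0,-100,0,0,35],
)

```text
clock: 7.45
tcp_pos: [0.538, -0.1201, 0.135]
ee_rot: [-0.541, -0.014, 0.841, -0.024]
contact_force: [0.3, -0.4, -1.6]
width: 0.569
```

```bash
cat >> h.py <<'E'
G=-.019
E
python3 - <<'E'
from h import *
st=env.get_state();b=rackp(3,0)[0];print(rackp(3,-.019)[0]*1000,env.get_state()['width'])
print(rackp(3,0)[0]*1000, R.from_matrix(tool(3.15,25,-1).as_matrix()).inv().apply(np.array([.4915,-.1228,.0398])-b)*1000)
show(at('plate',[0,-.06,.033+G+.05]),tool(5.3,0,-1))
show(at('plate',[0,-.06,.033+G+.005]),tool(5.3,0,-1))
E
```

```text
[ 490.7 -123.2   39.8] 0.5685179979841845
[ 498.7 -122.7   57. ] [18.6 -0.3 -0.7]
turn [-2.1 24.5  0.3] shift [  -0.4  -50.6 -171.9]
turn [-2.1 24.5  0.3] shift [  40.6  -50.7 -190.6]
```

play_rows(
  targets=[0,0,0,-1,-25,-40,35,-2,24.5,0.3,-0.4,-50.6,-172,35,-2,24.5,0.3,-0.4,-50.6,-172,35,-2,24.5,0.3,-0.4,-50.6,-172,35,-2,24.5,0.3,-0.4,-50.6,-172,35,-2,24.5,0.3,20,-50.6,-181,35,-2,24.5,0.3,40,-50.6,-190.5,35,-2,24.5,0.3,40,-50.6,-190.5,35],
)

```text
clock: 8.25
tcp_pos: [0.684, -0.0624, 0.012]
ee_rot: [-0.701, -0.032, 0.712, -0.031]
contact_force: [0.4, 1.1, -0.4]
width: 0.564
```

Run:
```python
from h import *
st=env.get_state();print(st['contact_force'],st['tcp_pos']*1000)
show(at('plate',[0,-.06,.033+G]),tool(5.3,0,-1))
s=snap('side','s5');a=s['image'][130:330,300:500]
cv2.imwrite('pics/s5c.png',cv2.resize(a,None,fx=3,fy=3))
```

```text
[ 0.4  1.1 -0.4] [684.  -62.4  12. ]
turn [-0.2  0.9  0.1] shift [-2.1 -0.7 -7.6]
```

View pics/s5c.png

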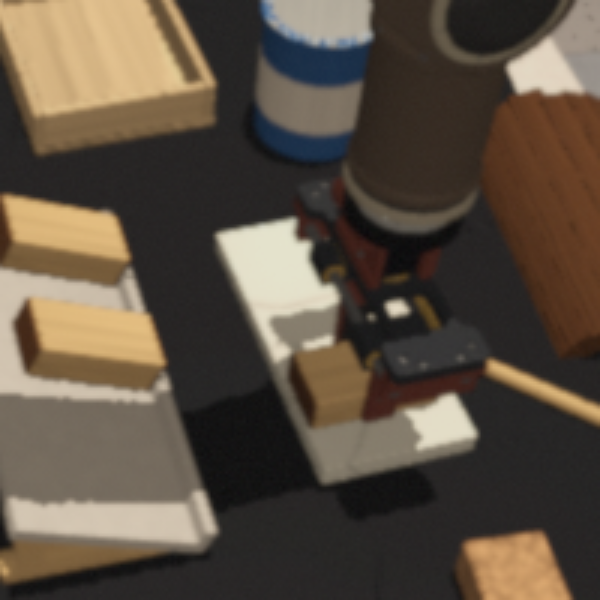

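The blank lies flat, just above the plate at about (330,385) in the crop. I correct the small tilt and ease down.

play_rows(
  targets=[0,0.9,0,-2,0,-6,35,0,0.9,0,-2,0,-6,35,0,0.9,0,0,0,-6,35,0,0.9,0,2,0,-6,35,0,0.9,0,2,0,-6,35],
)

```text
clock: 8.8
tcp_pos: [0.6922, -0.061, 0.0117]
ee_rot: [0.709, 0.032, -0.704, 0.031]
contact_force: [0.0, -0.2, 0.7]
width: 0.567
```

Run:
```python
from h import *
show(at('plate',[0,-.06,.033+G]),tool(5.3,0,-1));st=env.get_state();print(st['contact_force'],st['tcp_pos']*1000)
```

```text
turn [-0.1 -0.4  0.1] shift [-2.3 -0.   0.7]
[ 0.  -0.2  0.7] [692.2 -61.   11.7]
```

play_rows(
  targets=[0,0,0,2,0,0,35,0,0,0,4,0,0,35,0,0,0,4,0,0,35],
)

```text
clock: 9.1
tcp_pos: [0.6947, -0.0609, 0.0104]
ee_rot: [0.711, 0.032, -0.702, 0.031]
contact_force: [-0.6, -0.6, 15.0]
width: 0.571
```

The press is 15 N. I back off a little and stroke along +y of the plate.

play_rows(
  targets=[0,0.5,0,-1,0,0,35,0,0.5,0,-1,-10,0,35,0,0.5,0,-1,-22,0,35,0,0.5,0,-1,-34,0,35,0,0.5,0,-1,-46,0,35],
)

```text
clock: 9.6
tcp_pos: [0.6898, -0.0152, 0.0103]
ee_rot: [0.713, 0.032, -0.7, 0.031]
contact_force: [-0.5, -0.2, 9.1]
width: 0.567
```

play_rows(
  targets=[0,0,0,0,-12,0,35,0,0,0,0,-24,0,35,0,0,0,0,-36,0,35,0,0,0,0,-48,0,35],
)

```text
clock: 10.0
tcp_pos: [0.6854, 0.0328, 0.0104]
ee_rot: [0.713, 0.032, -0.7, 0.031]
contact_force: [0.0, -0.4, 8.3]
width: 0.568
```

play_rows(
  targets=[0,0,0,0,-6,0,35,0,0,0,0,-9,0,35,0,0,0,0,-10,0,35,0,0,0,0,-10,0,35],
)

```text
clock: 10.4
tcp_pos: [0.6844, 0.0432, 0.0104]
ee_rot: [0.713, 0.033, -0.7, 0.031]
contact_force: [-0.4, 0.9, 8.2]
width: 0.565
```

Pressing 8–9 N gave under 0.5 N drag, where a rough blank would drag about 7.5 N. Blank 3 is sanded and goes to the stand.

```bash
cat >> h.py <<'E'
def stand(y,dz,x=0): return at('stand',[x,y,.045+G+dz]),tool(O['stand'][1],0,-1)
def tray(y,dz,x=0): return at('tray',[x,y,.023+G+dz]),tool(O['tray'][1],0,-1)
def plate(y,dz,x=0): return at('plate',[x,y,.033+G+dz]),tool(O['plate'][1],0,-1)
E
python3 - <<'E'
from h import *
show(*stand(-.05,.07));show(*stand(-.05,.005));print(env.get_state()['q'])
E
```

```text
turn [ 1.9 -1.1  0.1] shift [-89.5 448.9 163.1]
turn [ 1.9 -1.1  0.1] shift [-24.5 449.  164.3]
[ 0.   0.7 -0.2  1.6  0.2  0.8 -1.8]
```

play_rows(
  targets=[0,0,0,-45,0,0,35,1.9,-1.1,0,-90,10,5,35,1.9,-1.1,0,-90,449,163,35,1.9,-1.1,0,-90,449,163,35,1.9,-1.1,0,-90,449,163,35,1.9,-1.1,0,-90,449,163,35,1.9,-1.1,0,-90,449,163,35,1.9,-1.1,0,-90,449,163,35,1.9,-1.1,0,-90,449,163,35,1.9,-1.1,0,-90,449,163,35],
)

```text
clock: 11.4
tcp_pos: [0.5755, -0.3568, 0.0956]
ee_rot: [-0.706, -0.021, 0.708, -0.019]
contact_force: [0.3, -0.1, -1.5]
width: 0.563
```

play_rows(
  targets=[0,0,0,0,90,33,35,0,0,0,0,90,33,35,0,0,0,0,90,33,35,0,0,0,0,90,33,35],
)

```text
clock: 11.8
tcp_pos: [0.5472, -0.4482, 0.095]
ee_rot: [-0.705, -0.02, 0.708, -0.018]
contact_force: [0.4, 2.1, -1.1]
width: 0.564
```

Run:
```python
from h import *
show(*stand(-.05,.005));print(env.get_state()['tcp_pos']*1000)
```

```text
turn [-0.2  0.2  0.1] shift [ 64.  -28.4 -15.5]
[ 547.2 -448.2   95. ]
```

play_rows(
  targets=[0,0,0,0,-28,-15,35,0,0,0,20,-28,-15,35,0,0,0,45,-28,-15,35,0,0,0,58,-28,-15,35,0,0,0,64,-28,-15,35,0,0,0,64,-28,-15,35],
)

```text
clock: 12.4
tcp_pos: [0.5617, -0.4169, 0.031]
ee_rot: [-0.705, -0.021, 0.708, -0.019]
contact_force: [0.4, 0.6, -0.8]
width: 0.566
```

Run:
```python
from h import *
show(*stand(-.05,.0));print(env.get_state()['contact_force'])
```

```text
turn [0.  0.2 0.2] shift [5. 2. 1.]
[ 0.4  0.6 -0.8]
```

play_rows(
  targets=[0,0,0,2,0,0,35,0,0,0,3,0,0,35,0,0,0,3,0,0,35],
)

```text
clock: 12.7
tcp_pos: [0.562, -0.4181, 0.0293]
ee_rot: [-0.706, -0.02, 0.708, -0.02]
contact_force: [0.5, 0.4, -2.1]
width: 0.568
```

play_rows(
  targets=[0,0,0,3,0,0,35,0,0,0,5,0,0,35,0,0,0,5,0,0,35],
)

```text
clock: 13.0
tcp_pos: [0.5614, -0.4177, 0.0233]
ee_rot: [-0.705, -0.021, 0.708, -0.019]
contact_force: [-1.1, 0.0, -2.3]
width: 0.564
```

play_rows(
  targets=[0,0,0,1.5,0,0,35,0,0,0,1.5,0,0,35],
)

```text
clock: 13.2
tcp_pos: [0.562, -0.4182, 0.0228]
ee_rot: [-0.706, -0.02, 0.708, -0.02]
contact_force: [-1.0, -0.6, 2.6]
width: 0.572
```

Contact. I release and lift. From here I set the grip offset to −22 mm.

play_rows(
  targets=[0,0,0,0,0,0,62,0,0,0,0,0,0,62,0,0,0,0,0,0,62,0,0,0,-15,0,0,62,0,0,0,-40,0,0,62,0,0,0,-90,0,0,62,0,0,0,-120,0,0,62,0,0,0,-120,0,0,62],
)

```text
clock: 14.0
tcp_pos: [0.565, -0.4197, 0.1494]
ee_rot: [0.709, 0.019, -0.705, 0.021]
contact_force: [0.4, -0.5, -0.0]
width: 0.705
```

```bash
echo 'G=-.022'>>h.py
python3 - <<'E'
from h import *
show(*rackp(2,.085));print(env.get_state()['width'])
s=snap('side','s6');t=snap('top','t6')
h=cv2.cvtColor(s['image'],cv2.COLOR_BGR2HSV)
cv2.imwrite('pics/s6c.png',np.hstack([cv2.resize(s['image'][320:480,330:480],(400,427)),cv2.resize(t['image'][165:325,400:550],(400,427))]))
E
```

```text
turn [  0.  -25.3  -0.2] shift [  13.7 -405.2   13.3]
0.7053066893640453
```

View pics/s6c.png

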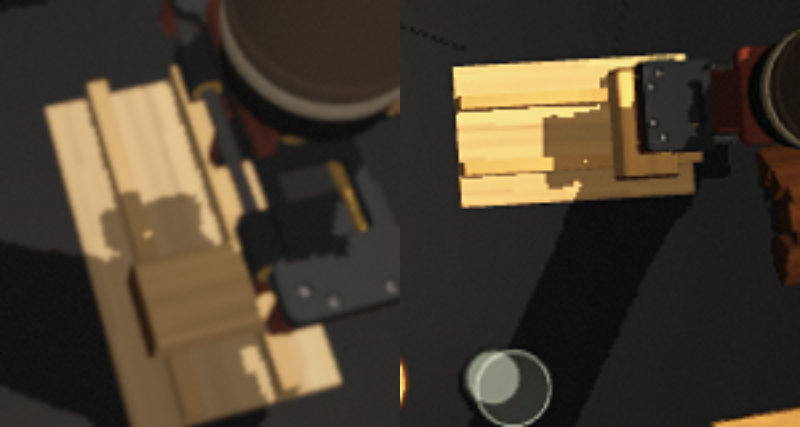

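Blank 3 lies flat across both battens (left half, about (200,300)). Next is blank 2.

play_rows(
  targets=[0,0,0,0,-50,2,70,0,0,0,0,-100,4,70,0,-25.3,-0.2,10,-405,13,70,0,-25.3,-0.2,10,-405,13,70,0,-25.3,-0.2,10,-405,13,70,0,-25.3,-0.2,10,-405,13,70,0,-25.3,-0.2,10,-405,13,70,0,-25.3,-0.2,10,-405,13,70,0,-25.3,-0.2,10,-405,13,70,0,-25.3,-0.2,10,-405,13,70],
)

```text
clock: 15.1
tcp_pos: [0.5252, -0.0125, 0.1321]
ee_rot: [-0.532, -0.019, 0.846, -0.024]
contact_force: [-0.3, 0.2, 0.1]
width: 0.8
```

play_rows(
  targets=[0,0,0,0,0,0,70,0,0,0,0,0,0,70],
)

```text
clock: 15.3
tcp_pos: [0.526, -0.0167, 0.1327]
ee_rot: [-0.533, -0.016, 0.846, -0.021]
contact_force: [-0.3, -0.3, -0.5]
width: 0.795
```

Run:
```python
from h import *
show(*rackp(2,-.019));print(env.get_state()['tcp_pos']*1000,env.get_state()['width'])
```

```text
turn [0.  0.5 0.3] shift [101.5  -0.1  -3. ]
[526.  -16.7 132.7] 0.7948630145125487
```

play_rows(
  targets=[0,0.5,0.2,40,0,-3,70,0,0.5,0.2,70,0,-3,70,0,0.5,0.2,90,0,-3,70,0,0.5,0.2,101,0,-3,70,0,0.5,0.2,101,0,-3,70,0,0.5,0.2,101,0,-3,35,0,0.5,0.2,101,0,-3,35,0,0.5,0.2,101,0,-3,35,0,0.5,0.2,101,0,-3,35,0,0.5,0.2,101,0,-3,35],
)

```text
clock: 16.3
tcp_pos: [0.4864, -0.0162, 0.0413]
ee_rot: [-0.538, -0.016, 0.842, -0.024]
contact_force: [1.7, -1.1, 5.8]
width: 0.567
```

play_rows(
  targets=[0,0,0,-10,0,0,35,0,0,0,-30,0,0,35,0,0,0,-60,0,0,35,0,0,0,-100,0,0,35,0,0,0,-100,0,0,35,0,0,0,-100,0,0,35],
)

```text
clock: 16.9
tcp_pos: [0.528, -0.0138, 0.1317]
ee_rot: [-0.538, -0.016, 0.843, -0.024]
contact_force: [-0.4, -0.3, -1.0]
width: 0.566
```

Run:
```python
from h import *
show(*plate(-.06,.04));show(*plate(-.06,.003));print(env.get_state()['tcp_pos']*1000,env.get_state()['width'])
```

```text
turn [-1.9 24.9  0.6] shift [   5.5   56.8 -179.5]
turn [-1.9 24.9  0.6] shift [  39.    56.9 -195.1]
[528.  -13.8 131.7] 0.5659516096730058
```

play_rows(
  targets=[0,0,0,1,14,-45,35,-1.9,24.9,0.6,3,57,-175,35,-1.9,24.9,0.6,3,57,-179,35,-1.9,24.9,0.6,3,57,-179,35,-1.9,24.9,0.6,3,57,-179,35,-1.9,24.9,0.6,3,57,-179,35,-1.9,24.9,0.6,20,57,-186,35,-1.9,24.9,0.6,36,57,-194,35,-1.9,24.9,0.6,36,57,-194,35,-1.9,24.9,0.6,36,57,-194,35],
)

```text
clock: 17.9
tcp_pos: [0.6904, -0.0607, 0.016]
ee_rot: [-0.705, -0.033, 0.708, -0.033]
contact_force: [-0.2, 0.4, -0.9]
width: 0.568
```

Run:
```python
from h import *
show(*plate(-.06,0));print(env.get_state()['tcp_pos']*1000,env.get_state()['contact_force'])
```

```text
turn [ 0.   0.2 -0. ] shift [ 5.   0.5 -1.1]
[690.4 -60.7  16. ] [-0.2  0.4 -0.9]
```

play_rows(
  targets=[0,0.2,0,3,0,0,35,0,0.2,0,5,0,0,35,0,0.2,0,7,0,0,35,0,0.2,0,7,0,0,35],
)

```text
clock: 18.3
tcp_pos: [0.6939, -0.0612, 0.0133]
ee_rot: [0.709, 0.032, -0.704, 0.033]
contact_force: [-1.1, -1.1, 15.4]
width: 0.567
```

play_rows(
  targets=[0,0,0,-1,0,0,35,0,0,0,-1,-10,0,35,0,0,0,-1,-22,0,35,0,0,0,-1,-34,0,35,0,0,0,-1,-46,0,35],
)

```text
clock: 18.8
tcp_pos: [0.6891, -0.0156, 0.0133]
ee_rot: [0.709, 0.032, -0.704, 0.033]
contact_force: [-0.2, -0.5, 10.2]
width: 0.566
```

play_rows(
  targets=[0,0,0,0,-12,0,35,0,0,0,0,-24,0,35,0,0,0,0,-36,0,35,0,0,0,0,-48,0,35],
)

```text
clock: 19.2
tcp_pos: [0.6848, 0.0324, 0.0133]
ee_rot: [0.709, 0.032, -0.704, 0.033]
contact_force: [0.9, -1.9, 10.9]
width: 0.564
```

play_rows(
  targets=[0,0,0,0,-6,0,35,0,0,0,0,-9,0,35,0,0,0,0,-10,0,35,0,0,0,0,-10,0,35],
)

```text
clock: 19.6
tcp_pos: [0.6838, 0.0426, 0.0133]
ee_rot: [0.709, 0.032, -0.704, 0.033]
contact_force: [-0.7, -0.2, 10.7]
width: 0.565
```

Run:
```python
from h import *
print(env.get_state()['contact_force'])
print('tray');show(*tray(-.05,.08));print('stand');show(*stand(.05,.07));
```

```text
[-0.7 -0.2 10.7]
tray
turn [ 0.4 -0.4 -0.1] shift [ -68.6 -282.8   93. ]
stand
turn [ 2.  -0.4 -0. ] shift [-80.5 348.4 160.8]
```

Drag is 0.5–1.9 N on about 10.5 N, so blank 2 is also sanded and goes to the stand at y +50.

play_rows(
  targets=[0,0,0,-45,0,0,35,2,-0.4,0,-80,5,5,35,2,-0.4,0,-80,348,161,35,2,-0.4,0,-80,348,161,35,2,-0.4,0,-80,348,161,35,2,-0.4,0,-80,348,161,35,2,-0.4,0,-80,348,161,35,2,-0.4,0,-80,348,161,35,2,-0.4,0,-80,348,161,35,2,-0.4,0,-80,348,161,35],
)

```text
clock: 20.6
tcp_pos: [0.5502, -0.3247, 0.0908]
ee_rot: [-0.705, -0.017, 0.709, -0.02]
contact_force: [0.1, 0.1, -1.5]
width: 0.565
```

play_rows(
  targets=[0,0,0,0,0,0,35,0,0,0,0,0,0,35,0,0,0,0,0,0,35],
)

```text
clock: 20.9
tcp_pos: [0.5538, -0.3173, 0.0906]
ee_rot: [-0.705, -0.021, 0.708, -0.021]
contact_force: [0.1, 0.2, -1.3]
width: 0.565
```

```bash
echo 'G=-.0185'>>h.py
python3 - <<'E'
from h import *
show(*stand(.05,0));print(env.get_state()['tcp_pos']*1000)
E
```

```text
turn [ 0.1  0.3 -0. ] shift [64.1  1.8 -1.5]
[ 553.8 -317.3   90.6]
```

play_rows(
  targets=[0,0.2,0,30,2,-2,35,0,0.2,0,50,2,-2,35,0,0.2,0,60,2,-2,35,0,0.2,0,63,2,-2,35,0,0.2,0,64,2,-2,35,0,0.2,0,64,2,-2,35],
)

```text
clock: 21.5
tcp_pos: [0.5557, -0.321, 0.0273]
ee_rot: [-0.707, -0.02, 0.707, -0.021]
contact_force: [0.3, 0.1, -1.5]
width: 0.567
```

play_rows(
  targets=[0,0,0,1,0,0,35,0,0,0,2,0,0,35,0,0,0,2,0,0,35],
)

```text
clock: 21.8
tcp_pos: [0.5554, -0.3214, 0.0253]
ee_rot: [-0.707, -0.02, 0.707, -0.021]
contact_force: [-1.5, 0.4, 2.2]
width: 0.567
```

Contact. I release, lift and head for blank 1.

play_rows(
  targets=[0,0,0,0,0,0,60,0,0,0,0,0,0,60,0,0,0,0,0,0,60,0,0,0,-15,0,0,60,0,0,0,-40,0,0,60,0,0,0,-90,0,0,60,0,0,0,-120,0,0,60,0,0,0,-120,0,0,60],
)

```text
clock: 22.6
tcp_pos: [0.558, -0.3222, 0.1509]
ee_rot: [0.709, 0.018, -0.704, 0.022]
contact_force: [0.4, -0.2, 0.1]
width: 0.682
```

Run:
```python
from h import *
show(*rackp(1,.085))
```

```text
turn [  0.  -25.4  -0.3] shift [  14.5 -412.5   11.6]
```

play_rows(
  targets=[0,0,0,0,-50,2,70,0,0,0,0,-100,4,70,0,-25.4,-0.2,11,-412,13,70,0,-25.4,-0.2,11,-412,13,70,0,-25.4,-0.2,11,-412,13,70,0,-25.4,-0.2,11,-412,13,70,0,-25.4,-0.2,11,-412,13,70,0,-25.4,-0.2,11,-412,13,70,0,-25.4,-0.2,11,-412,13,70,0,-25.4,-0.2,11,-412,13,70],
)

```text
clock: 23.6
tcp_pos: [0.5179, 0.0924, 0.1331]
ee_rot: [-0.533, -0.018, 0.845, -0.025]
contact_force: [0.3, 0.2, 0.3]
width: 0.798
```

play_rows(
  targets=[0,0,0,0,0,0,70,0,0,0,0,0,0,70,0,0,0,0,0,0,70],
)

```text
clock: 23.9
tcp_pos: [0.519, 0.0875, 0.1331]
ee_rot: [-0.534, -0.015, 0.845, -0.022]
contact_force: [-1.1, -0.4, 0.1]
width: 0.796
```

Run:
```python
from h import *
show(*rackp(1,-.018))
```

```text
turn [-0.1  0.5  0.1] shift [100.3  -1.   -4.2]
```

play_rows(
  targets=[0,0.5,0.1,40,-1,-4,70,0,0.5,0.1,70,-1,-4,70,0,0.5,0.1,90,-1,-4,70,0,0.5,0.1,100,-1,-4,70,0,0.5,0.1,100,-1,-4,70,0,0.5,0.1,100,-1,-4,35,0,0.5,0.1,100,-1,-4,35,0,0.5,0.1,100,-1,-4,35,0,0.5,0.1,100,-1,-4,35,0,0.5,0.1,100,-1,-4,35],
)

```text
clock: 24.9
tcp_pos: [0.4802, 0.0887, 0.0418]
ee_rot: [-0.538, -0.016, 0.842, -0.024]
contact_force: [2.9, -1.1, 6.1]
width: 0.564
```

play_rows(
  targets=[0,0,0,-10,0,0,35,0,0,0,-30,0,0,35,0,0,0,-60,0,0,35,0,0,0,-100,0,0,35,0,0,0,-100,0,0,35,0,0,0,-100,0,0,35],
)

```text
clock: 25.5
tcp_pos: [0.5218, 0.0912, 0.1322]
ee_rot: [-0.538, -0.016, 0.843, -0.024]
contact_force: [-0.7, 0.1, -1.5]
width: 0.565
```

Run:
```python
from h import *
show(*plate(-.06,.04));show(*plate(-.06,.003));print(env.get_state()['tcp_pos']*1000,env.get_state()['width'])
```

```text
turn [-2.  24.9  0.5] shift [   2.6  161.8 -178.5]
turn [-2.  24.9  0.5] shift [  36.1  161.9 -194.1]
[521.8  91.2 132.2] 0.5646346600042468
```

play_rows(
  targets=[0,0,0,0,30,-40,35,-2,24.9,0.5,0,162,-178,35,-2,24.9,0.5,0,162,-178,35,-2,24.9,0.5,0,162,-178,35,-2,24.9,0.5,0,162,-178,35,-2,24.9,0.5,0,162,-178,35,-2,24.9,0.5,0,162,-178,35,-2,24.9,0.5,18,162,-186,35,-2,24.9,0.5,33,162,-194,35,-2,24.9,0.5,33,162,-194,35],
)

```text
clock: 26.5
tcp_pos: [0.6904, -0.0598, 0.0171]
ee_rot: [-0.704, -0.034, 0.708, -0.033]
contact_force: [-0.4, 1.3, -0.6]
width: 0.566
```

play_rows(
  targets=[0,0,0,0,0,0,35],
)

```text
clock: 26.6
tcp_pos: [0.6916, -0.0604, 0.0193]
ee_rot: [-0.705, -0.033, 0.707, -0.033]
contact_force: [-0.5, -0.1, -2.1]
width: 0.568
```

Run:
```python
from h import *
show(*plate(-.06,0));print(env.get_state()['tcp_pos']*1000,env.get_state()['contact_force'])
```

```text
turn [0.1 0.2 0. ] shift [4.8 0.6 0.1]
[691.6 -60.4  19.3] [-0.5 -0.1 -2.1]
```

play_rows(
  targets=[0,0.2,0,3,0,0,35,0,0.2,0,5,0,0,35,0,0.2,0,7,0,0,35,0,0.2,0,7,0,0,35],
)

```text
clock: 27.0
tcp_pos: [0.6934, -0.0614, 0.0156]
ee_rot: [0.708, 0.033, -0.705, 0.033]
contact_force: [-4.3, 1.4, 13.8]
width: 0.57
```

play_rows(
  targets=[0,0,0,-1,0,0,35,0,0,0,-1,-10,0,35,0,0,0,-1,-22,0,35,0,0,0,-1,-34,0,35,0,0,0,-1,-46,0,35],
)

```text
clock: 27.5
tcp_pos: [0.6895, -0.0161, 0.0157]
ee_rot: [0.708, 0.032, -0.704, 0.033]
contact_force: [0.7, -1.7, 8.0]
width: 0.565
```

play_rows(
  targets=[0,0,0,0,-12,0,35,0,0,0,0,-24,0,35,0,0,0,0,-36,0,35,0,0,0,0,-48,0,35],
)

```text
clock: 27.9
tcp_pos: [0.6851, 0.0319, 0.0157]
ee_rot: [0.708, 0.032, -0.704, 0.033]
contact_force: [0.8, -2.5, 7.5]
width: 0.568
```

play_rows(
  targets=[0,0,0,0,-6,0,35,0,0,0,0,-9,0,35,0,0,0,0,-10,0,35,0,0,0,0,-10,0,35],
)

```text
clock: 28.3
tcp_pos: [0.6841, 0.0421, 0.0156]
ee_rot: [0.708, 0.033, -0.704, 0.033]
contact_force: [0.3, -0.2, 7.0]
width: 0.568
```

```bash
echo 'G=-.0165'>>h.py
python3 - <<'E'
from h import *
print(env.get_state()['contact_force'])
print('tray');show(*tray(0,.09))
E
```

```text
[ 0.3 -0.2  7. ]
tray
turn [ 0.4 -0.3 -0. ] shift [ -81.6 -333.4   92.7]
```

Drag is 1.7–2.5 N on about 7.7 N. That is higher than for the others but ambiguous, since readings at call ends may be taken at near standstill. I stroke back pressing harder, with single-row readings mid-motion.

play_rows(
  targets=[0,0,0,1.5,0,0,35,0,0,0,1.5,0,0,35,0,0,0,1.5,15,0,35],
)

```text
clock: 28.6
tcp_pos: [0.686, 0.0316, 0.0157]
ee_rot: [0.709, 0.035, -0.704, 0.033]
contact_force: [0.0, 5.0, 13.6]
width: 0.569
```

play_rows(
  targets=[0,0,0,0,25,0,35],
)

```text
clock: 28.7
tcp_pos: [0.6888, 0.0069, 0.0157]
ee_rot: [0.709, 0.036, -0.703, 0.033]
contact_force: [0.6, 3.3, 13.9]
width: 0.568
```

play_rows(
  targets=[0,0,0,0,25,0,35],
)

```text
clock: 28.8
tcp_pos: [0.6914, -0.0206, 0.0157]
ee_rot: [0.709, 0.034, -0.703, 0.033]
contact_force: [0.5, 3.3, 13.1]
width: 0.568
```

play_rows(
  targets=[0,0,0,0,10,0,35],
)

```text
clock: 28.9
tcp_pos: [0.6924, -0.0343, 0.0156]
ee_rot: [0.709, 0.032, -0.703, 0.032]
contact_force: [-0.5, 2.5, 14.5]
width: 0.567
```

play_rows(
  targets=[0,0,0,0,3,0,35,0,0,0,0,5,0,35],
)

```text
clock: 29.1
tcp_pos: [0.6926, -0.0363, 0.0156]
ee_rot: [0.709, 0.033, -0.704, 0.032]
contact_force: [-0.8, 4.3, 15.3]
width: 0.565
```

play_rows(
  targets=[0,0,0,0,0,0,35,0,0,0,0,0,0,35],
)

```text
clock: 29.3
tcp_pos: [0.6926, -0.0364, 0.0156]
ee_rot: [0.709, 0.033, -0.704, 0.033]
contact_force: [-0.7, 2.2, 14.8]
width: 0.565
```

Run:
```python
from h import *
s=env.get_state();print(s['contact_force'],s['ft_torque'],s['qvel'],s['clock'])
s=snap('side','s7');a=s['image'][150:300,340:490]
cv2.imwrite('pics/s7c.png',cv2.resize(a,None,fx=4,fy=4,interpolation=cv2.INTER_CUBIC))
```

```text
[-0.7  2.2 14.8] [ 0.2  0.4 -0.1] [-0.  0.  0.  0.  0. -0. -0.] 29.3
```

View pics/s7c.png

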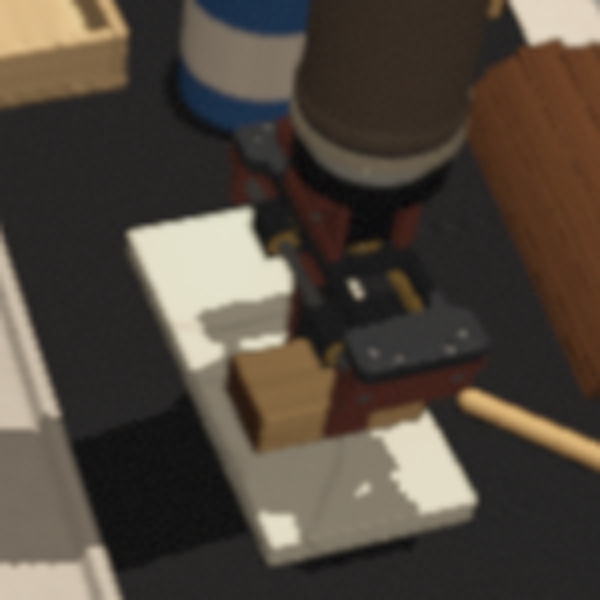

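The fingertip bottoms, near (345,435), stay a few mm above the plate, so the blank itself carries the load. The readings sit between the two classes, so I average many at standstill (camera calls advance time), then read mid-stroke together with the joint speed.

```bash
cat > avg.py <<'E'
from h import *
f=[]
for i in range(8): env.snapshot('side'); f.append(env.get_state()['contact_force'])
print('mean',np.mean(f,0).round(2),'sd',np.std(f,0).round(2),env.get_state()['clock'])
E
python3 avg.py
```

```text
mean [-0.6  2.3 14.3] sd [0.5 0.4 0.8] 29.75
```

play_rows(
  targets=[0,0,0,0,-15,0,35,0,0,0,0,-30,0,35,0,0,0,0,-45,0,35],
)

```text
clock: 30.05
tcp_pos: [0.6887, 0.0063, 0.0156]
ee_rot: [0.709, 0.032, -0.703, 0.033]
contact_force: [0.6, -2.2, 14.7]
width: 0.566
```

```bash
python3 -c "
from h import *
s=env.get_state();print(s['contact_force'],s['qvel'].round(3),s['tcp_pos']*1000)
for i in range(4):
    env.snapshot('side');s=env.get_state();print(s['contact_force'],s['qvel'].round(3),s['tcp_pos']*1000)"; python3 avg.py
```

```text
[ 0.6 -2.2 14.7] [-0.2 -0.  -0.   0.   0.  -0.  -0.2] [688.7   6.3  15.6]
[-0.9 -0.  15.1] [ 0.  0. -0. -0. -0.  0.  0.] [688.3  10.5  15.6]
[-0.9  3.2 14. ] [ 0.  0.  0. -0. -0. -0.  0.] [688.3  10.4  15.6]
[-0.1  3.5 13.6] [ 0.  0.  0. -0. -0. -0.  0.] [688.3  10.1  15.6]
[ 0.5  3.4 14.4] [ 0. -0.  0. -0.  0.  0. -0.] [688.4   9.9  15.6]
mean [ 0.   3.3 14.7] sd [0.4 0.6 0.5] 30.65
```

Mid-motion drag is 0.15–0.25, yet the standstill residual is about 0.2, and those contradict each other. The roughly 6 N contact while gripping on the rack suggests the tips were touching the board. They would then be flush with the blank's underside and carrying load on the plate too. I set the blank down, regrip about 8 mm higher and repeat.

play_rows(
  targets=[0,0,0,-2.5,0,0,35,0,0,0,-2.5,0,0,62,0,0,0,-2.5,0,0,62,0,0,0,-2.5,0,0,62,0,0,0,-6,0,0,62,0,0,0,-10,0,0,62,0,0,0,-10,0,0,62],
)

```text
clock: 31.35
tcp_pos: [0.6862, 0.0073, 0.0229]
ee_rot: [0.707, 0.033, -0.705, 0.033]
contact_force: [0.3, -0.4, -0.4]
width: 0.706
```

play_rows(
  targets=[0,0,0,0,0,0,35,0,0,0,0,0,0,35,0,0,0,0,0,0,35,0,0,0,0,0,0,35,0,0,0,0,0,0,35],
)

```text
clock: 31.85
tcp_pos: [0.6857, 0.0073, 0.0221]
ee_rot: [0.707, 0.033, -0.706, 0.033]
contact_force: [0.1, 0.5, 1.8]
width: 0.562
```

play_rows(
  targets=[0,0,0,1.5,0,0,35,0,0,0,3,0,0,35,0,0,0,3,0,0,35],
)

```text
clock: 32.15
tcp_pos: [0.6869, 0.0074, 0.0221]
ee_rot: [0.708, 0.033, -0.705, 0.033]
contact_force: [-5.6, -0.9, 18.9]
width: 0.564
```

play_rows(
  targets=[0,0,0,0,12,0,35,0,0,0,0,24,0,35,0,0,0,0,36,0,35],
)

```text
clock: 32.45
tcp_pos: [0.6917, -0.0266, 0.0221]
ee_rot: [0.709, 0.034, -0.704, 0.033]
contact_force: [-0.3, 3.3, 13.5]
width: 0.568
```

play_rows(
  targets=[0,0,0,0,12,0,35,0,0,0,0,20,0,35],
)

```text
clock: 32.65
tcp_pos: [0.6936, -0.0475, 0.0221]
ee_rot: [0.709, 0.033, -0.704, 0.032]
contact_force: [-0.1, 3.6, 12.7]
width: 0.566
```

play_rows(
  targets=[0,0,0,0,4,0,35,0,0,0,0,6,0,35,0,0,0,0,7,0,35,0,0,0,0,7,0,35],
)

```text
clock: 33.05
tcp_pos: [0.6942, -0.0537, 0.0221]
ee_rot: [0.709, 0.034, -0.704, 0.033]
contact_force: [0.4, 3.3, 13.4]
width: 0.566
```

With the tips clear, the pressed hold shows a sideways force of 0.30 of the press before the stroke, and a 0.25 residual after a slow end. Both look rough. I check the sign with a forward stroke that ends slowly, averaged.

play_rows(
  targets=[0,0,0,0,-15,0,35,0,0,0,0,-35,0,35,0,0,0,0,-55,0,35],
)

```text
clock: 33.35
tcp_pos: [0.6893, -0.0022, 0.0221]
ee_rot: [0.709, 0.031, -0.704, 0.033]
contact_force: [0.6, -3.5, 13.8]
width: 0.562
```

play_rows(
  targets=[0,0,0,0,-20,0,35,0,0,0,0,-30,0,35,0,0,0,0,-36,0,35,0,0,0,0,-39,0,35,0,0,0,0,-41,0,35,0,0,0,0,-42,0,35,0,0,0,0,-42.5,0,35],
)

```text
clock: 34.05
tcp_pos: [0.6854, 0.0402, 0.0221]
ee_rot: [0.709, 0.032, -0.704, 0.033]
contact_force: [0.9, -4.6, 14.2]
width: 0.567
```

```bash
python3 avg.py
```

```text
mean [ 0.3 -3.5 13.9] sd [0.5 0.5 0.5] 34.45
```

The residual flips sign with stroke direction: −3.5 of 13.9 N, or 0.25. Blank 1 is rough. Blanks 2 and 3 slid freely when pressed, with 0.07 and 0.04 sideways force against 0.30 for blank 1, and about 0 residual, so they stay classed as sanded. I take blank 1 to the tray, moving back in −x first to keep clear of the tin.

```bash
echo 'G=-.0105'>>h.py
python3 - <<'E'
from h import *
show(*tray(0,.09))
E
```

```text
turn [ 0.3 -0.4 -0.1] shift [ -81.7 -335.1   94.1]
```

play_rows(
  targets=[0,0,0,-45,0,0,35,0.3,-0.4,0,-82,0,20,35,0.3,-0.4,0,-82,-10,65,35,0.3,-0.4,0,-82,-40,94,35,0.3,-0.4,0,-82,-335,94,35,0.3,-0.4,0,-82,-335,94,35,0.3,-0.4,0,-82,-335,94,35,0.3,-0.4,0,-82,-335,94,35,0.3,-0.4,0,-82,-335,94,35,0.3,-0.4,0,-82,-335,94,35],
)

```text
clock: 35.45
tcp_pos: [0.5569, 0.3691, 0.1008]
ee_rot: [-0.705, -0.031, 0.708, -0.031]
contact_force: [1.4, -0.2, -1.6]
width: 0.565
```

play_rows(
  targets=[0,0,0,0,0,0,35,0,0,0,0,0,0,35,0,0,0,0,0,0,35],
)

```text
clock: 35.75
tcp_pos: [0.5583, 0.3647, 0.1005]
ee_rot: [-0.705, -0.03, 0.708, -0.031]
contact_force: [0.9, -1.7, -0.2]
width: 0.564
```

Run:
```python
from h import *
show(*tray(0,0));print(env.get_state()['tcp_pos']*1000)
```

```text
turn [ 0.   0.3 -0.1] shift [87.9 -0.8 -2.8]
[558.3 364.7 100.5]
```

play_rows(
  targets=[0,0.2,0,40,0,-3,35,0,0.2,0,70,0,-3,35,0,0.2,0,80,0,-3,35,0,0.2,0,86,0,-3,35,0,0.2,0,88,0,-3,35,0,0.2,0,88,0,-3,35],
)

```text
clock: 36.35
tcp_pos: [0.5612, 0.3668, 0.0141]
ee_rot: [-0.706, -0.031, 0.706, -0.03]
contact_force: [-0.2, -0.3, -0.4]
width: 0.572
```

play_rows(
  targets=[0,0,0,1.5,0,0,35,0,0,0,2.5,0,0,35,0,0,0,2.5,0,0,35],
)

```text
clock: 36.65
tcp_pos: [0.5611, 0.3672, 0.0121]
ee_rot: [0.707, 0.031, -0.706, 0.031]
contact_force: [-1.7, -1.0, 5.6]
width: 0.566
```

Contact. I release, lift clear and do the final check.

play_rows(
  targets=[0,0,0,0,0,0,64,0,0,0,0,0,0,64,0,0,0,0,0,0,64,0,0,0,-20,0,0,64,0,0,0,-60,0,0,64,0,0,0,-110,0,0,64,0,0,0,-150,0,0,64,0,0,0,-170,-10,60,64,0,0,0,-170,60,60,64,0,0,0,-170,130,60,64],
)

```text
clock: 37.65
tcp_pos: [0.5083, 0.2726, 0.1812]
ee_rot: [-0.706, -0.034, 0.706, -0.033]
contact_force: [2.8, -0.1, -0.2]
width: 0.727
```

play_rows(
  targets=[0,0,0,0,70,40,64,0,0,0,0,70,40,64,0,0,0,0,70,40,64,0,0,0,0,70,40,64],
)

```text
clock: 38.05
tcp_pos: [0.477, 0.1974, 0.1806]
ee_rot: [-0.706, -0.031, 0.707, -0.03]
contact_force: [0.9, 0.5, 0.0]
width: 0.73
```

Run:
```python
from h import *
t=snap('top','t9');s=snap('side','s9');st=env.get_state();print(st['tcp_pos'],st['clock'],st['contact_force'])
cv2.imwrite('pics/fin.png',np.hstack([cv2.resize(t['image'],(400,300)),cv2.resize(s['image'],(400,300))]))
a=cv2.imread('pics/top0.png');d=cv2.absdiff(a,t['image']).max(2)
for n,(x0,y0,x1,y1) in dict(tin=(176,104,240,165),cork=(398,124,448,158),slice=(364,288,406,330),lid=(198,296,242,338),brush=(152,272,236,296),glass=(420,292,460,328)).items(): print(n,(d[y0:y1,x0:x1]>40).mean().round(3))
```

```text
[0.5 0.2 0.2] 38.15 [ 0.  -0.2 -0.1]
tin 0.0
cork 0.0
slice 0.0
lid 0.474
brush 0.594
glass 0.0
```

View pics/fin.png

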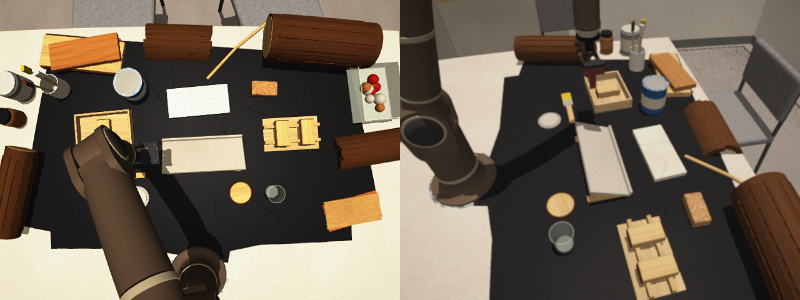

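Both sanded blanks lie flat across the battens and the rough one lies in the tray. The lid and brush are hidden by the arm in the top view, but in the side view they are where they started. I hand in.

```bash
python3 -c "
from h import *
print(env.finish_job())"
```

```text
the job is handed in; nothing more can be done
None
```

The job is handed in at about 38 s of robot time. The right and middle blanks were judged sanded and lie flat on the drying stand. The left blank was judged rough and is in the sanding tray.

**Final pictures:** Both stand blanks lie flat across both battens, side by side, and one blank lies in the tray. The tin, cork block, branch slice and candle glass are unchanged in the top view. The lid and brush were hidden by the arm there, but the side view shows them in their starting places. The gripper is clear of everything.

**Checks that failed or disagreed:**
- **First two grasps:** The fingers closed above the right blank both times. The tips sat well short (about 28 mm by two-view triangulation) of where the reported tool position put them, so I gripped deeper.
- **The drag test:** I never saw the stated 0.9 of pressing force. The left blank read only about 0.15–0.37 while moving.
- **Left blank (rough):** I regripped it higher, in case the fingertips had been touching the plate, and slid it again. After strokes ending slowly it kept about 0.25 of the pressing force, flipping with stroke direction. It also held 0.30 sideways when first pressed.
- **Right and middle blanks (sanded):** They read about 0.02–0.17 while moving and under 0.07 sideways when pressed. These come from a single forward stroke each, without the higher grip. The middle blank is the less certain, with one reading of 0.17, and I did not re-test it.

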